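# Stand the shuttle tile in the sorting cup and swing it out

### The arm

A 7-joint arm with a two-finger parallel gripper is mounted at the origin on the work surface. World frame = base frame: x ahead of the robot, y to its left, z up, the work surface at z = 0. Lengths are in mm, angles in degrees, forces in N, time in s.
With the tool pointing down it reaches from about 425 to 950 mm from the base axis. Payload 4.7 kg.
Tool frame: the origin (TCP) lies on the front face of the gripper's body, between the roots of the fingers; the fingertips stand robot.tip_extent ahead of it and the grasp point (between the pads) lies 54 mm ahead of it (robot.tip_extent is the distance from the TCP to the fingertips, in mm); z points along the fingers, y is the line along which they close (so a half turn about z gives the same grasp; the last joint's range is limited). The gripper opens to 85 mm and grips with 20 to 120 N. Pads are 22 mm wide; open, the fingers measure 114 mm over their backs; the gripper's body (76 mm by 85 mm) begins 54 mm behind the grasp point. The pads swing forward as they close: fully open they stand 13 mm farther back than shut.
Start: joints at [-74.708, 26.849, -2.785, 87.806, 1.381, 65.374, -4.715], TCP at [196.726, 645.709, 303.935] pointing down, gripper open.
Joint ranges: [-148.3, 148.3], [-19.14, 114.17], [-79.39, 73.82], [5.75, 140.21], [-59.74, 239.74], [12.07, 113.84], [-152.46, 152.46]. Speed limits (degrees/s): [147.25, 147.25, 180, 180, 180, 180, 180].

### API

Orientations are given as a 3x3 rotation matrix whose columns are the frame's x, y, z axes.
In Python, from cell import robot gives the robot as it stands. The module is installed in compiled form; this text tells all that it offers.
- The arm moves only by the tool jog_arm, never from a script. Its argument "plan" is a list that holds one entry, the list of rows, each a list of 7 numbers: the shift along the world's x, y, z in m, then the turn, a rotation vector about the world's x, y, z in rad, then the finger opening in m, from 0 to 0.0854. A call has 1 to 8 rows; each row is the pose to reach, as a shift and turn from the pose commanded when the call began; what a row does not reach only later rows make up. A row lasts 1/10 s, in which the tool goes at most 50 mm and 8.59 degrees, less where a joint would pass 70% of its speed; a pose out of reach is approached as far as the arm can. A call with a gripper value outside its range is refused whole. The fingers move at their own pace and stop on an object; "grip_force" is the grip in N (left out, the last holds). Time passes only in rows, so rows that repeat a pose let the fingers close. It gives the time, the measured TCP pose, the force, the opening and the grip force at its end, in the units of the state.
- robot.get_obs(): the state, without advancing time (a new reading comes with each control period).
- robot.capture(name): name is "side" or "top"; returns the picture (384x512x3 uint8, red, green, blue); there is no depth.
- robot.camera_params(name): a dict with "camera_matrix" (3x3 intrinsics, pixels), "rvec" (rotation vector, rad) and "tvec" (3), from world to camera coordinates, as OpenCV has them. Camera axes: x right, y down, z forward; pixel columns grow to the right and rows downward; lengths in mm; the calibration is good to about 2 mm. A picture is of the moment at which its call begins. camera_params takes no time and is no camera call.
- robot.hand_in(): hands the job in; it is judged then, once.
Trained networks look in the newest picture that a camera, given by its name, has taken for a name from the list of things; names that differ only in an ending like _2 or _b are one class to them, and where a whole thing is asked for, a point or a joint stands for the part that bears it (a point fixed in the world has none). Each returns a list of dicts, best first, with "confidence" (0 to 1); they miss things now and then, are a little off and sometimes report something else, mostly with a low value. They report only what shows in the picture. A call takes as long as a camera call. They do not tell look-alikes from the thing itself.
- robot.find_in(thing, camera): "position" ([column, row] in pixels, amid what is visible of it).
- robot.regions_of(thing, camera): "region" (384x512 bool, what is visible of it) and "position" ([column, row] in pixels, amid what is visible of it).
The state is a dict: "t": time; "joint_pos": joint angles; "joint_vel": joint speeds; "joint_torque": joint torques, N m; "ee_pos": TCP position; "eef_rot": TCP orientation; "ft_force": force on the tool from outside, world axes, zero at the start; "torque": the same for the moment, N m; "finger_gap": finger opening in mm; "grasp_force": force on a finger pad.
Only numpy, scipy, OpenCV 4.12 (cv2) and the standard library are available. Lean on these libraries where they do the work, as an engineer would, in place of code of your own. Each camera call takes 0.05 s, during which the arm holds its last target. There are 200 camera calls.

### The job

Pinch the long shuttle-shaped tile that lies in the cedar tray and press one of its ends on the tray floor or the table so that it turns upright between your fingers, standing on that end. Still holding it, lean the hand in beside the beam to lower it on end into the bronze cup under the swing arm, and only then let go. Then swing the arm out until the cup hangs wholly clear of the table's far edge with the tile standing in it, and leave all other pieces where they lie.

Things in the scene. Friction and masses are not known exactly. Their poses are not given: they have to be found in the camera images.
- shuttle_c (a point): centre of the shuttle tile, a clay bar 110 mm long (x), 20 mm wide (y), 14 mm thick (z), about 52 g. Parallel sides over the middle 90 mm, then a 90-degree point at each end, 55 mm from the centre. Starts flat on the floor of either tray compartment, its x within 0.25 rad of the tray's x. Pinched across its 20 mm width at 20 N, it turns in the fingers when an end is pressed with 5 to 15 N.
- tray: open cedar sorting tray, fixed; origin under its centre on the table. Outside 168 mm (x) by 200 mm (y) by 50 mm high; walls and floor 6 mm thick: the end and side walls stand 44 mm above the inner floor. A divider 6 mm thick, 37 mm above the floor, runs along x at y = 0: two compartments 156 mm (x) by 91 mm (y), centred at y = +48.5 and -48.5 mm.
- table_edge (a point): mid-point of the straight far edge of the cedar plank table (top at z = 0), which runs along y at x = 0.74 m.
- post: fixed 46 mm square cedar post, 285 mm high, that carries the swing arm's beam on its top; stands on an 85 x 110 mm foot plate 12 mm high. Origin under its centre.
- swing (a joint): hinge of the swing arm, rad; vertical axis through point beam_pivot. 0: beam points to +y, along the table's edge; negative: swung in over the table, towards the robot; positive: swung out over the far edge. Beam direction (x, y) = (sin q, cos q). Range -1.55 to 1.0. Turns stiffly (0.12 N m of friction) and stays where it is left.
- beam_pivot (a point): point on the hinge axis at the beam's mid-height, 300 mm above the table; turns with the beam, y along the beam. The cedar beam is 30 mm wide and 30 mm high (underside 285, top 315 mm above the table; 4 mm bolt heads above it) and runs from 25 mm behind the axis to 250 mm along y.
- cup_floor (a point): centre of the bronze cup's inner floor, 35 mm above the table, straight under the beam, 170 mm along it from the hinge axis; turns with the beam: y along the beam, x square to it (towards the far edge at joint 0). The round cup is fixed to the arm; its rim is 55 mm above this floor, 64 mm across inside, 72 mm outside; the floor is about 45 mm across.
- stirrup_outer (a point): foot of the outer strap of the bronze stirrup that holds the cup, on the bar under the cup, 26 mm above the table, 228 mm along the beam. The two straps, 16 mm wide and 4 mm thick, hang from the beam 58 mm either side of the cup's axis along the beam; between them the cup is open to both sides of the beam.
- bundle: bystander: tied bundle of four eight-pointed star tiles, 71 mm across the points, 56 mm high; origin under its centre.
- mallet: bystander: squat terracotta mallet head standing on end, 64 mm across, 58 mm high; origin under its centre.
- nippers: bystander: brass tile nippers lying flat, 165 mm long (handles to its -x by 100 mm, jaws to +x by 65 mm), 50 mm wide, 16 mm high; origin on the table.
- octagon: bystander: chipped white octagon tile, 68 mm across, 14 mm thick, in the tray's other compartment; origin under its centre.
Things that resemble listed ones, but are neither listed nor needed, are in the scene too. What is meant by the part that bears shuttle_c is not turquoise, and is the smaller of those in its own colour.

How it is judged:
By the outcome, as a careful person would: the job done as asked, in the order asked, and still so for the second after the job is handed in, with the robot touching nothing.
It also fails if it takes over 72 s, if anything falls off the work surface, if the arm or the gripper's body presses on something with over 40 N, if the wrist force passes 120 N, or if a joint passes its speed limit or range.

## Working session

There is one attempt and no reset: what is moved stays moved. The work goes in short steps, Python scripts to look and compute and a tool call to move; the robot and the scene stay as the last step left them, time stands still between calls to the robot, and variables do not carry over. Pictures are saved under pics/ and viewed, at most 12 in all, crops included, and the job is handed in when it is done.

Besides the shell and the picture viewer there is one more tool, called after "Request:" by a JSON object that holds its "fn" and its "kwargs". jog_arm: Moves the arm, as the interface text tells. Its arguments: {"type":"object","properties":{"plan":{"type":"array","items":{"type":"array","items":{"type":"array","items":{"type":"number"}}}},"grip_force":{"type":"number"}},"required":["plan"]}

```bash
mkdir -p pics; cat > h.py <<'E'
import numpy as np, cv2
from cell import robot
def cam(n):
    p=robot.camera_params(n);return np.array(p["camera_matrix"],float),cv2.Rodrigues(np.array(p["rvec"],float))[0],np.array(p["tvec"],float).ravel()
def proj(n,P):
    K,R,t=cam(n);c=R@np.array(P,float).reshape(-1,3).T+t[:,None];q=K@c;return (q[:2]/q[2]).T
def back(n,uv,z):
    K,R,t=cam(n);C=-R.T@t;d=R.T@np.linalg.inv(K)@np.array([uv[0],uv[1],1.]);return C+d*(z-C[2])/d[2]
def snap(n,f,crop=None,s=1):
    im=robot.capture(n)[:,:,::-1]
    if crop: im=im[crop[1]:crop[3],crop[0]:crop[2]]
    im=cv2.resize(im,None,fx=s,fy=s,interpolation=cv2.INTER_CUBIC);cv2.imwrite("pics/"+f,im)
E
python3 - <<'E'
from h import *
np.set_printoptions(precision=1,suppress=True)
a=robot.capture("top");b=robot.capture("side")
cv2.imwrite("pics/a.png",cv2.resize(np.vstack([a,b])[:,:,::-1],None,fx=.78,fy=.78)) 
cv2.imwrite("pics/top.png",cv2.resize(a[:,:,::-1],None,fx=1.56,fy=1.56)); cv2.imwrite("pics/side.png",cv2.resize(b[:,:,::-1],None,fx=1.56,fy=1.56))
for c in("top","side"):
    K,R,t=cam(c);print(c,K[0,0],-R.T@t,R[2])
    for n in("shuttle_c","tray","post","swing","beam_pivot","cup_floor","stirrup_outer","octagon","bundle","mallet","nippers"):
        print(n,[(np.round(d["position"]),round(d["confidence"],2), back(c,d["position"],0)[:2].round()) for d in robot.find_in(n,c)[:4]])
print(robot.tip_extent,robot.get_obs())
E
```

```text
top 469.91656224098 [ 430.9  -34.5 1519.6] [ 0.1  0.  -1. ]
shuttle_c [(array([278., 225.]), 0.83, array([501., -67.])), (array([399., 206.]), 0.76, array([ 553., -458.])), (array([342., 197.]), 0.45, array([ 588., -276.])), (array([285., 179.]), 0.31, array([652., -94.]))]
tray [(array([344., 211.]), 0.92, array([ 543., -282.]))]
post [(array([213., 180.]), 0.83, array([655., 141.])), (array([344., 212.]), 0.3, array([ 540., -280.]))]
swing [(array([209., 201.]), 0.95, array([588., 157.]))]
beam_pivot [(array([211., 181.]), 0.66, array([652., 149.])), (array([206., 204.]), 0.56, array([578., 166.]))]
cup_floor [(array([208., 200.]), 0.79, array([592., 158.]))]
stirrup_outer [(array([205., 202.]), 0.92, array([585., 169.]))]
octagon [(array([337., 226.]), 0.73, array([ 493., -255.]))]
bundle [(array([286., 180.]), 0.82, array([650., -96.])), (array([207., 202.]), 0.39, array([584., 161.]))]
mallet []
nippers [(array([131., 238.]), 0.64, array([476., 410.])), (array([208., 200.]), 0.36, array([589., 161.]))]
side 420.2200725869779 [ 121.1 -657.6 1076.4] [ 0.4  0.6 -0.7]
shuttle_c [(ar
[... 730 characters left out ...]
allet [(array([172., 204.]), 0.74, array([409., 264.]))]
nippers [(array([167., 170.]), 0.76, array([470., 416.])), (array([226., 142.]), 0.53, array([727., 418.])), (array([192., 277.]), 0.25, array([324., -21.]))]
72.6 {'t': 1.2, 'joint_pos': array([-74.7,  26.8,  -2.8,  87.8,   1.4,  65.4,  -4.7]), 'joint_vel': array([-0. , -0. ,  0. , -0.1,  0. , -0.1,  0.1]), 'joint_torque': array([  0. , -51. ,  -0. , -23.8,   0. ,   0. ,   0. ]), 'ee_pos': array([196.7, 645.7, 303.9]), 'eef_rot': array([[-1. ,  0.3, -0. ],
       [ 0.3,  1. ,  0. ],
       [ 0. ,  0. , -1. ]]), 'ft_force': array([-0.1, -0.2, -0.1]), 'torque': array([-0.,  0., -0.]), 'grasp_force': 0.0, 'finger_gap': 85.23710721715139}
```

View pics/top.png

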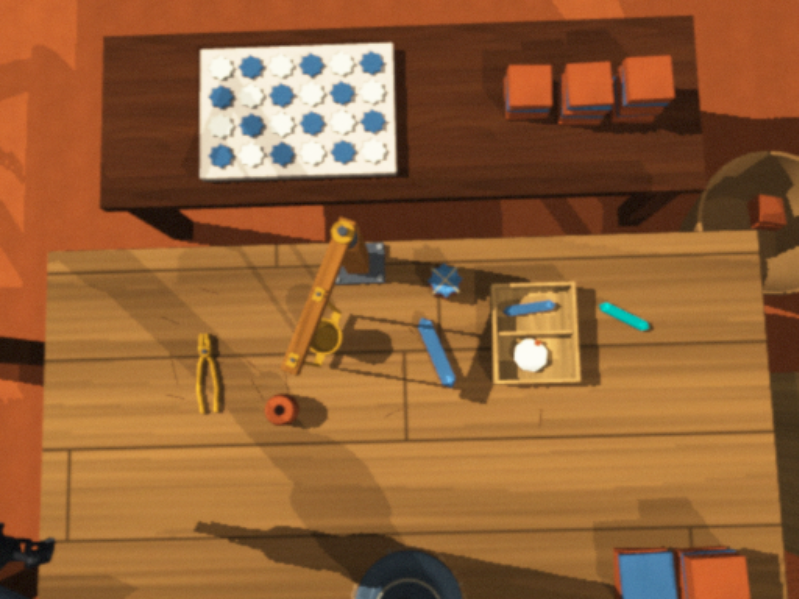

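View pics/side.png

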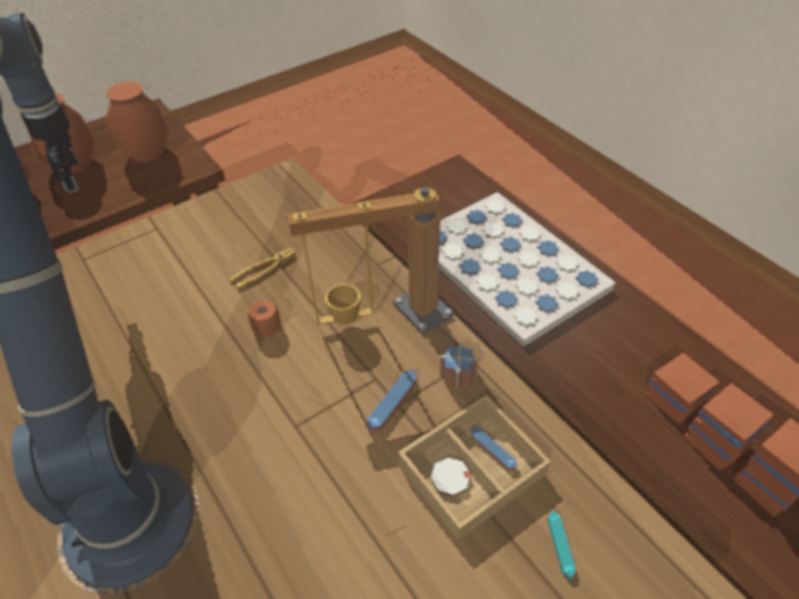

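Candidates for the shuttle, in top-camera pixels:
- Blue bar in the tray, (340,197).
- Larger blue bar on the table, (278,225).
- Turquoise bar, (400,204).

By the description, I choose the smaller blue one in the tray. The beam is swung in over the table, and the bundle is at (286,180).

```bash
python3 - <<'E'
from h import *
np.set_printoptions(precision=1,suppress=True)
a=robot.capture("top");robot.capture("side")
cv2.imwrite("pics/crop.png",cv2.resize(a[170:260,300:420][:,:,::-1],None,fx=6,fy=6,interpolation=cv2.INTER_CUBIC))
def pca(m,c,z):
    v,u=np.nonzero(m);P=np.array([back(c,(x,y),z)[:2] for x,y in zip(u,v)])
    r=cv2.minAreaRect(P.astype(np.float32));_,_,V=np.linalg.svd(P-P.mean(0),full_matrices=False)
    d=V[0]*np.sign(V[0][1]); return P.mean(0),np.degrees(np.arctan2(d[0],d[1])),r
for c in("top","side"):
    for n,z in(("shuttle_c",20),("tray",50),("swing",300),("octagon",20),("mallet",29),("bundle",30)):
        for d in robot.regions_of(n,c)[:4]:
            if d["confidence"]<.3: continue
            p,an,r=pca(d["region"],c,z);print(c,n,round(d["confidence"],2),d["position"],d["region"].sum(),p,round(an,1),np.array(r[0]),np.array(r[1]),round(r[2],1))
# beam: brown-orange pixels near beam in top picture, hand points
for uv in((343,232),(292,365)): print(back("top",np.array(uv)/1.5625,315))
for uv in((425,196),(297,220)): print(back("side",np.array(uv)/1.5625,315))
print("cuprim",back("top",np.array((325,337))/1.5625,90),back("side",np.array((342,297))/1.5625,90))
E
```

```text
top shuttle_c 0.69 [279.9, 226.7] 358 [498.5 -69.9] 68.5 [498.8 -70. ] [146.4  26.7] 21.5
top shuttle_c 0.6 [337.0, 196.4] 219 [ 585.1 -260.7] -7.1 [ 586.1 -262.8] [ 24.7 104.1] 8.4
top shuttle_c 0.54 [396.5, 203.1] 219 [ 562.1 -454.1] 28.3 [ 562.8 -453.9] [98.1 24.6] 61.2
top tray 0.62 [345.7, 211.6] 2890 [ 533.7 -268.4] -89.8 [ 532.9 -265.3] [172.8 198.9] 89.9
top swing 0.79 [203.3, 203.0] 1890 [569.8 128.3] -72.4 [580.8 111.1] [ 82.1 280.4] 68.4
top octagon 0.75 [339.0, 227.0] 322 [ 487.9 -260.9] -36.9 [ 488.4 -260.5] [60.2 60.4] 87.5
top mallet 0.83 [180.6, 262.3] 333 [392.3 247.3] 9.3 [392.2 246.9] [63.3 59.6] 89.4
top bundle 0.77 [286.3, 182.1] 321 [644.1 -90.9] -78.3 [644.  -89.6] [64.8 63.3] 25.0
top bundle 0.71 [129.3, 239.7] 342 [473.6 398.7] 85.4 [470.8 395.9] [158.3  44.6] 0.3
top bundle 0.42 [209.5, 204.7] 1879 [599.  163.9] -72.4 [614.  143.6] [ 98.4 339.2] 69.3
side shuttle_c 0.91 [362.3, 345.8] 359 [ 558.7 -465.6] 29.5 [ 559.9 -464.3] [106.7  23.4] 60.3
side shuttle_c 0.8 [248.9, 258.6] 540 [495.4 -79.1] 66.6 [497.3 -78.2] [158.4  39.7] 22.6
side shuttle_c 0.55 [165.0, 169.5] 341 [461.4 387. ] 84.3 [467.5 386.8] [160.5  56.9] 2.0
side shuttle_c 0.52 [316.1, 288.0] 257 [ 584.8 -270.5] -5.7 [ 585.3 -267.9] [ 23.9 103.9] 5.6Traceback (most recent call last):
  File "<stdin>", line 13, in <module>
  File "<stdin>", line 6, in pca
  File "h.py", line 8, in back
    K,R,t=cam(n);C=-R.T@t;d=R.T@np.linalg.inv(K)@np.array([uv[0],uv[1],1.]);return C+d*(z-C[2])/d[2]
          ~~~^^^
  File "h.py", line 4, in cam
    p=robot.camera_params(n);return np.array(p["camera_matrix"],float),cv2.Rodrigues(np.array(p["rvec"],float))[0],np.array(p["tvec"],float).ravel()
ValueError: time passes only in moves, steps and waits
```

View pics/crop.png

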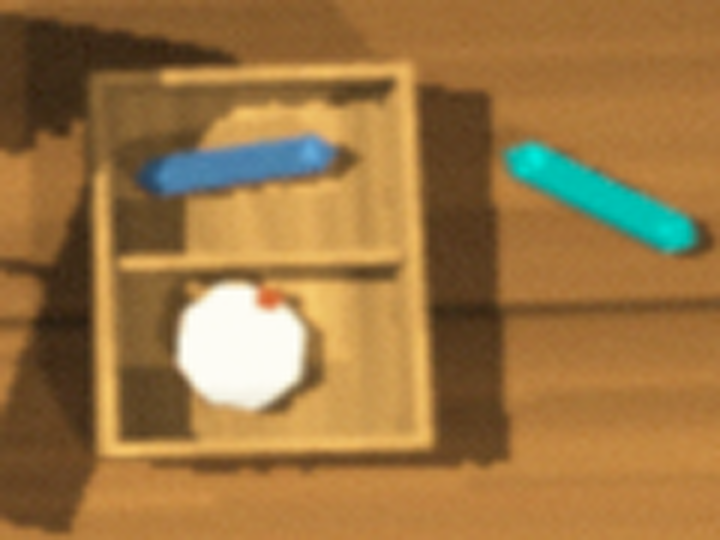

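The crop shows the smaller blue shuttle in the far compartment, spanning crop px (142,178) to (335,153), which is full-image (323.7,199.7) to (355.8,195.5). The octagon is in the near compartment.

```bash
sed -i 's/^def cam/import functools\n@functools.lru_cache\ndef cam/' h.py; python3 - <<'E'
from h import *
np.set_printoptions(precision=1,suppress=True)
o=np.array([300,170])
for p in((142,178),(335,153)): print("tip",back("top",o+np.array(p)/6,13))
for p in((90,72),(413,65),(103,452),(432,443)): print("trayc",back("top",o+np.array(p)/6,50))
for uv in((343,232),(292,365)): print("beam",back("top",np.array(uv)/1.5625,315))
for uv in((425,196),(297,220)): print("beam",back("side",np.array(uv)/1.5625,315))
print("cuprim",back("top",np.array((325,337))/1.5625,90),back("side",np.array((342,297))/1.5625,90))
robot.capture("side");robot.capture("top")
for c in("top","side"):
  for n,z in(("shuttle_c",18),("swing",315)):
    for d in robot.regions_of(n,c)[:4]:
        v,u=np.nonzero(d["region"]);P=np.array([back(c,(x,y),z)[:2] for x,y in zip(u,v)]);r=cv2.minAreaRect(P.astype(np.float32))
        print(c,n,d["position"],r)
for d in robot.regions_of("tray","side")[:1]:
    v,u=np.nonzero(d["region"]);print([(k,back("side",(u[i],v[i]),50)) for k,i in (("l",u.argmin()),("r",u.argmax()),("t",v.argmin()))])
E
```

```text
tip [ 579.3 -215.1   13. ]
tip [ 589.7 -318.6   13. ]
trayc [ 632.3 -185.8   50. ]
trayc [ 630.9 -354.6   50. ]
trayc [ 434.  -184.4   50. ]
trayc [ 434.  -353.9   50. ]
beam [691.9  86.7 315. ]
beam [472.5 174.6 315. ]
beam [692.5  84.6 315. ]
beam [472.6 166.3 315. ]
cuprim [533.  148.4  90. ] [532.8 148.2  90. ]
top shuttle_c [400.1, 204.6] ((562.93408203125, -456.05029296875), (103.83615112304688, 23.139591217041016), 61.16401672363281)
top shuttle_c [280.2, 223.4] ((499.6404113769531, -67.94316101074219), (149.56869506835938, 28.611053466796875), 21.34000587463379)
top shuttle_c [337.3, 196.5] ((585.6848754882812, -263.8081970214844), (21.20499038696289, 104.22006225585938), 7.3303399085998535)
top swing [204.9, 202.2] ((579.4354248046875, 108.85530853271484), (79.26095581054688, 272.8095703125), 69.00244903564453)
side shuttle_c [361.3, 345.8] ((560.7798461914062, -462.7808837890625), (104.80882263183594, 24.888282775878906), 63.13566589355469)
side shuttle_c [285.8, 304.3] ((490.1509094238281, -266.3723449707031), (64.59036254882812, 65.71015930175781), 53.975276947021484)
side shuttle_c [250.5, 258.6] ((498.56939697265625, -77.15739440917969), (151.27235412597656, 36.33285903930664), 22.124902725219727)
side shuttle_c [315.6, 288.7] ((585.0349731445312, -267.28558349609375), (23.516820907592773, 103.98050689697266), 7.4063286781311035)
[('l', array([ 429.8, -192.7,   50. ])), ('r', array([ 636.9, -354.3,   50. ])), ('t', array([ 628.9, -187.2,   50. ]))]
```

The shuttle centre is at about (585,-266), with its axis ~6.5° off y. The tray is axis-aligned at (533,-270), the pivot at (692,86) and the cup at (533,148), so q is about -1.2. The pinch will be 20 mm off-centre. I'll then press the −y end into the corner between the table and the tray's outer far wall.

Request:
{"fn": "jog_arm", "kwargs": {"plan": [[[0.303,-0.345,0.13,0,0,-0.6,0.04],[0.303,-0.345,0.13,0,0,-0.6,0.04],[0.303,-0.345,0.13,0,0,-0.6,0.04],[0.303,-0.345,0.13,0,0,-0.6,0.04],[0.303,-0.345,0.13,0,0,-0.6,0.04],[0.303,-0.345,0.13,0,0,-0.6,0.04],[0.303,-0.345,0.13,0,0,-0.6,0.04],[0.303,-0.345,0.13,0,0,-0.6,0.04]]], "grip_force": 20}}

```text
t: 2.85
ee_pos: [451.6, 354.8, 413.8]
eef_rot: [[-0.625, 0.781, 0.0], [0.781, 0.625, 0.001], [0.0, 0.001, -1.0]]
ft_force: [0.3, -0.7, -0.1]
finger_gap: 40.1
grasp_force: 0.0
```

Request:
{"fn": "jog_arm", "kwargs": {"plan": [[[0.1,-0.38,0.02,0,0,-0.5,0.04],[0.1,-0.38,0.02,0,0,-0.5,0.04],[0.1,-0.38,0.02,0,0,-0.5,0.04],[0.1,-0.38,0.02,0,0,-0.5,0.04],[0.1,-0.38,0.02,0,0,-0.5,0.04],[0.1,-0.38,0.02,0,0,-0.5,0.04],[0.1,-0.38,0.02,0,0,-0.5,0.04],[0.1,-0.38,0.02,0,0,-0.5,0.04]]]}}

```text
t: 3.65
ee_pos: [550.7, -26.3, 433.5]
eef_rot: [[-0.173, 0.985, 0.001], [0.985, 0.173, 0.0], [-0.0, 0.001, -1.0]]
ft_force: [0.5, -0.4, 0.2]
finger_gap: 39.7
grasp_force: 0.0
```

Request:
{"fn": "jog_arm", "kwargs": {"plan": [[[0.03,-0.22,-0.17,0,0,-0.06,0.04],[0.03,-0.22,-0.17,0,0,-0.06,0.04],[0.03,-0.22,-0.17,0,0,-0.06,0.04],[0.03,-0.22,-0.17,0,0,-0.06,0.04],[0.03,-0.22,-0.17,0,0,-0.06,0.04],[0.03,-0.22,-0.17,0,0,-0.06,0.04],[0.03,-0.22,-0.17,0,0,-0.06,0.04],[0.03,-0.22,-0.17,0,0,-0.06,0.04]]]}}

```text
t: 4.45
ee_pos: [580.7, -243.5, 262.7]
eef_rot: [[-0.114, 0.993, -0.001], [0.993, 0.114, 0.001], [0.001, -0.0, -1.0]]
ft_force: [-0.2, 1.5, 1.1]
finger_gap: 39.9
grasp_force: 0.0
```

Request:
{"fn": "jog_arm", "kwargs": {"plan": [[[0.002,-0.002,-0.05,0,0,0,0.04],[0.002,-0.002,-0.1,0,0,0,0.04],[0.002,-0.002,-0.14,0,0,0,0.04],[0.002,-0.002,-0.16,0,0,0,0.04],[0.002,-0.002,-0.17,0,0,0,0.04],[0.002,-0.002,-0.177,0,0,0,0.04],[0.002,-0.002,-0.181,0,0,0,0.04],[0.002,-0.002,-0.181,0,0,0,0.04]]]}}

```text
t: 5.25
ee_pos: [583.4, -245.3, 82.9]
eef_rot: [[-0.115, 0.993, 0.002], [0.993, 0.115, -0.0], [-0.0, 0.002, -1.0]]
ft_force: [-0.6, 0.4, -0.2]
finger_gap: 40.1
grasp_force: 0.0
```

```bash
python3 - <<'E'
from h import *
a=robot.capture("side")[240:340,250:370];b=robot.capture("top")[160:260,290:410]
cv2.imwrite("pics/g.png",cv2.resize(np.hstack([a,b])[:,:,::-1],None,fx=3.3,fy=3.3,interpolation=cv2.INTER_CUBIC))
o=robot.get_obs();print(o["ee_pos"],o["ft_force"],o["joint_pos"])
E
```

```text
[ 583.37842739 -245.63800102   83.09176654] [ 0.0943399   0.15515138 -0.12359157] [  0.43743921  39.96186519  26.37226418 104.65200608 -25.66845353
  41.24859754  47.6743633 ]
```

View pics/g.png

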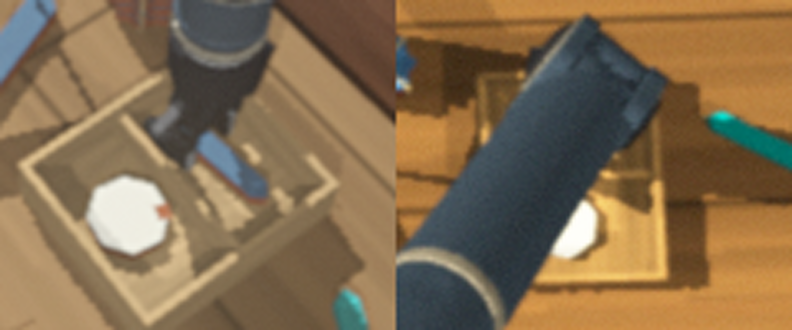

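The side view shows the fingers straddling the shuttle near its +y end, with the −y end free. Closing now.

Request:
{"fn": "jog_arm", "kwargs": {"plan": [[[0,0,-0.001,0,0,0,0.03],[0,0,-0.002,0,0,0,0.024],[0,0,-0.002,0,0,0,0.01],[0,0,-0.002,0,0,0,0.01],[0,0,-0.002,0,0,0,0.01],[0,0,-0.002,0,0,0,0.01]]], "grip_force": 30}}

```text
t: 5.95
ee_pos: [583.1, -245.6, 80.3]
eef_rot: [[-0.115, 0.993, 0.001], [0.993, 0.115, -0.0], [-0.0, 0.001, -1.0]]
ft_force: [0.2, 0.4, 3.8]
finger_gap: 19.3
grasp_force: 30.4
```

Request:
{"fn": "jog_arm", "kwargs": {"plan": [[[0,0,0.01,0,0,0,0.01],[0,0,0.03,0,0,0,0.01],[0,0,0.06,0,0,0,0.01],[0,0,0.1,0,0,0,0.01],[0,0,0.13,0,0,0,0.01],[0,0,0.13,0,0,0,0.01]]]}}

```text
t: 6.55
ee_pos: [584.3, -246.9, 214.8]
eef_rot: [[-0.114, 0.993, 0.008], [0.993, 0.114, -0.003], [-0.004, 0.008, -1.0]]
ft_force: [-0.0, -0.3, -0.4]
finger_gap: 19.3
grasp_force: 29.9
```

Request:
{"fn": "jog_arm", "kwargs": {"plan": [[[0.07,-0.008,0.02,0,0,-1.18,0.01],[0.07,-0.008,0.02,0,0,-1.18,0.01],[0.07,-0.008,0.02,0,0,-1.18,0.01],[0.07,-0.008,0.02,0,0,-1.18,0.01],[0.07,-0.008,0.02,0,0,-1.18,0.01],[0.07,-0.008,0.02,0,0,-1.18,0.01],[0.07,-0.008,0.02,0,0,-1.18,0.01],[0.07,-0.008,0.02,0,0,-1.18,0.01]]], "grip_force": 20}}

```text
t: 7.35
ee_pos: [652.0, -253.0, 228.7]
eef_rot: [[0.878, 0.479, -0.002], [0.479, -0.878, 0.001], [-0.002, -0.002, -1.0]]
ft_force: [0.1, -1.4, -1.4]
finger_gap: 19.1
grasp_force: 29.8
```

Request:
{"fn": "jog_arm", "kwargs": {"plan": [[[0,0,0,0,0,-0.504,0.01],[0,0,0,0,0,-0.504,0.01],[0,0,0,0,0,-0.504,0.01],[0,0,0,0,0,-0.504,0.01],[0,0,0,0,0,-0.504,0.01]]]}}

```text
t: 7.85
ee_pos: [652.2, -253.0, 228.6]
eef_rot: [[1.0, 0.002, -0.002], [0.002, -1.0, 0.0], [-0.002, -0.0, -1.0]]
ft_force: [-0.5, -0.1, -0.4]
finger_gap: 19.3
grasp_force: 29.8
```

Request:
{"fn": "jog_arm", "kwargs": {"plan": [[[0,0,0,0,-0.785,0,0.01],[0,0,0,0,-0.785,0,0.01],[0,0,0,0,-0.785,0,0.01],[0,0,0,0,-0.785,0,0.01],[0,0,0,0,-0.785,0,0.01],[0,0,0,0,-0.785,0,0.01],[0,0,0,0,-0.785,0,0.01]]]}}

```text
t: 8.55
ee_pos: [654.4, -257.8, 224.2]
eef_rot: [[0.77, 0.014, 0.638], [-0.001, -1.0, 0.024], [0.638, -0.019, -0.77]]
ft_force: [0.7, -0.4, -3.1]
finger_gap: 19.3
grasp_force: 29.8
```

```bash
python3 - <<'E'
from h import *
a=robot.capture("side")[180:340,230:390];b=robot.capture("top")[120:280,260:420]
cv2.imwrite("pics/p.png",cv2.resize(np.hstack([a,b])[:,:,::-1],None,fx=2.5,fy=2.5,interpolation=cv2.INTER_CUBIC))
o=robot.get_obs();print(o["ee_pos"],o["eef_rot"],o["ft_force"],o["joint_pos"])
E
```

```text
[ 654.05816763 -261.92918803  226.88921857] [[ 0.7669061   0.00747611  0.64171578]
 [-0.00827655 -0.99973377  0.02153828]
 [ 0.64170596 -0.02182903 -0.76664004]] [-0.83250774 -1.07119196 -0.07468602] [ 28.24409297  25.88148658  -5.90858343 109.20770035 -59.468837
  15.83778392 -12.31090877]
```

View pics/p.png

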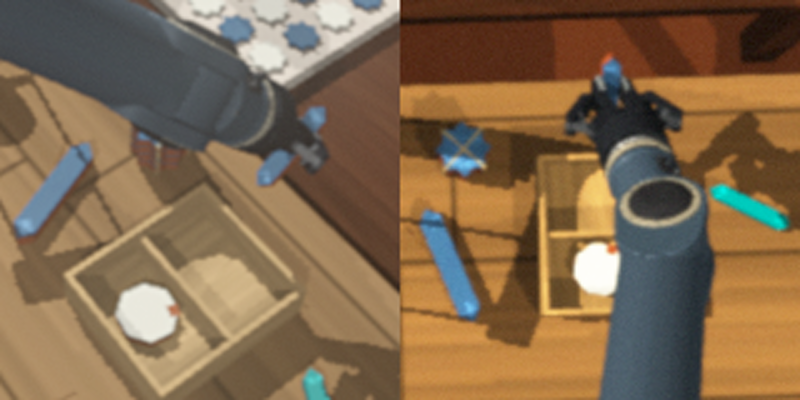

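The shuttle is gripped firmly and tilted about 40°, with its −x end low. Joint 5 is near its limit, so I'll use a 35° lean and go down beside the tray's far wall.

Request:
{"fn": "jog_arm", "kwargs": {"plan": [[[0.015,0.004,-0.03,0,0.1,0,0.01],[0.015,0.004,-0.06,0,0.1,0,0.01],[0.015,0.004,-0.09,0,0.1,0,0.01],[0.015,0.004,-0.11,0,0.1,0,0.01],[0.015,0.004,-0.117,0,0.1,0,0.01],[0.015,0.004,-0.117,0,0.1,0,0.01]]]}}

```text
t: 9.25
ee_pos: [674.7, -258.5, 113.4]
eef_rot: [[0.837, 0.014, 0.547], [-0.001, -1.0, 0.027], [0.548, -0.023, -0.836]]
ft_force: [0.1, 0.6, -0.8]
finger_gap: 18.9
grasp_force: 29.8
```

```bash
python3 - <<'E'
from h import *
np.set_printoptions(precision=3,suppress=True)
o=robot.get_obs();print(o["ee_pos"],o["eef_rot"],o["ft_force"],o["joint_pos"],"pivot",o["ee_pos"]+67*o["eef_rot"][:,2])
E
```

```text
[ 674.712 -258.496  113.391] [[ 0.837  0.014  0.547]
 [-0.001 -1.     0.027]
 [ 0.548 -0.023 -0.836]] [ 0.127  0.56  -0.775] [ 25.559  36.503  -5.01  106.86  -59.664  12.189 -11.069] pivot [ 711.385 -256.685   57.348]
```

Request:
{"fn": "jog_arm", "kwargs": {"plan": [[[-0.004,0,-0.005,0,0.09,0,0.012],[-0.004,0,-0.01,0,0.09,0,0.012],[-0.004,0,-0.01,0,0.09,0,0.012]]], "grip_force": 20}}

```text
t: 9.55
ee_pos: [671.8, -256.1, 105.2]
eef_rot: [[0.88, 0.015, 0.474], [0.001, -1.0, 0.029], [0.474, -0.025, -0.88]]
ft_force: [0.3, 0.8, -0.3]
finger_gap: 19.0
grasp_force: 29.8
```

```bash
python3 - <<'E'
from h import *
np.set_printoptions(precision=3,suppress=True)
o=robot.get_obs();print(o["ee_pos"],o["eef_rot"],o["ft_force"],o["joint_pos"],"pivot",o["ee_pos"]+67*o["eef_rot"][:,2])
a=robot.capture("side")[180:340,230:390]
cv2.imwrite("pics/p2.png",cv2.resize(a[:,:,::-1],None,fx=3.5,fy=3.5,interpolation=cv2.INTER_CUBIC))
E
```

```text
[ 671.821 -256.094  105.171] [[ 0.88   0.015  0.474]
 [ 0.001 -1.     0.029]
 [ 0.474 -0.025 -0.88 ]] [ 0.336  0.775 -0.321] [ 16.79   37.093   6.096 105.65  -54.456  18.501 -19.197] pivot [ 703.575 -254.124   46.207]
```

View pics/p2.png

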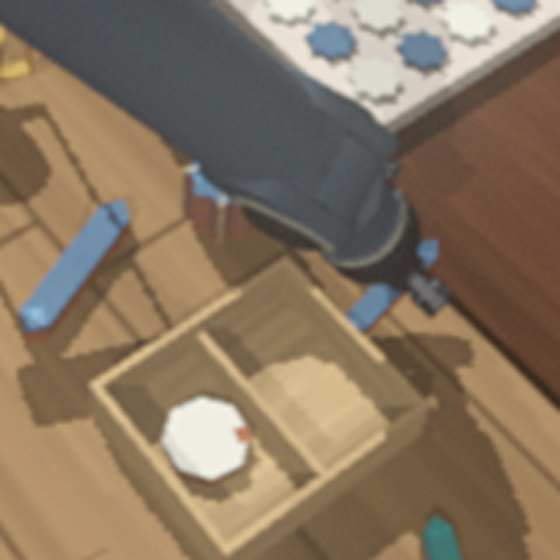

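Request:
{"fn": "jog_arm", "kwargs": {"plan": [[[-0.004,0,0.003,0,0,0,0.012],[-0.0086,0,0.008,0,0,0,0.012],[-0.013,0,0.013,0,0,0,0.012],[-0.017,0,0.017,0,0,0,0.012],[-0.022,0,0.021,0,0,0,0.012]]]}}

```text
t: 10.1
ee_pos: [648.5, -258.9, 126.6]
eef_rot: [[0.881, 0.01, 0.474], [-0.003, -1.0, 0.028], [0.474, -0.026, -0.88]]
ft_force: [4.4, 0.9, -1.9]
finger_gap: 19.1
grasp_force: 28.1
```

```bash
python3 - <<'E'
from h import *
np.set_printoptions(precision=3,suppress=True)
o=robot.get_obs();print(o["ee_pos"],o["eef_rot"][:,2],o["ft_force"],o["torque"],o["joint_pos"],"pivot",o["ee_pos"]+67*o["eef_rot"][:,2])
a=robot.capture("side")[180:340,230:390]
cv2.imwrite("pics/p3.png",cv2.resize(a[:,:,::-1],None,fx=3.5,fy=3.5,interpolation=cv2.INTER_CUBIC))
E
```

```text
[ 648.526 -258.948  126.559] [ 0.474  0.028 -0.88 ] [ 4.352  0.898 -1.899] [ 0.08  -0.453  0.023] [ 17.026  33.965   7.036 108.083 -53.547  19.559 -19.551] pivot [ 680.261 -257.099   67.581]
```

View pics/p3.png

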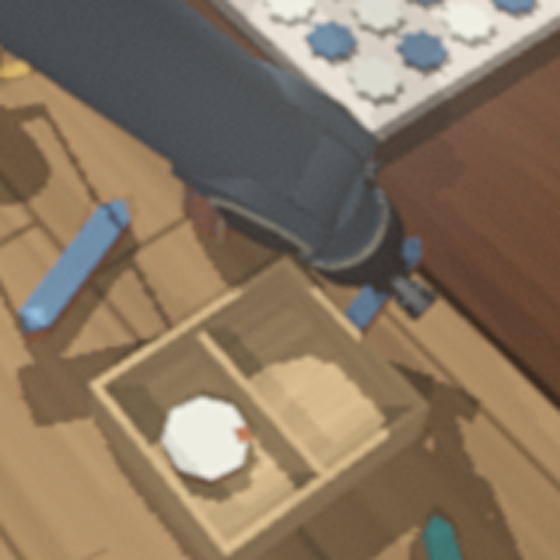

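Request:
{"fn": "jog_arm", "kwargs": {"plan": [[[-0.008,0,0.002,0,0,0,0.012],[-0.015,0,0.004,0,0,0,0.012],[-0.022,0,0.006,0,0,0,0.012],[-0.029,0,0.007,0,0,0,0.012],[-0.036,0,0.007,0,0,0,0.012],[-0.041,0,0.007,0,0,0,0.012]]]}}

```text
t: 10.75
ee_pos: [606.9, -259.2, 132.9]
eef_rot: [[0.881, 0.01, 0.473], [-0.003, -1.0, 0.027], [0.473, -0.025, -0.881]]
ft_force: [1.9, 0.2, 1.8]
finger_gap: 18.9
grasp_force: 23.7
```

```bash
python3 - <<'E'
from h import *
np.set_printoptions(precision=3,suppress=True)
o=robot.get_obs();print(o["ee_pos"],o["eef_rot"][:,2],o["ft_force"],o["torque"],o["joint_pos"],"pivot",o["ee_pos"]+67*o["eef_rot"][:,2])
E
```

```text
[ 606.891 -259.195  132.9  ] [ 0.473  0.027 -0.881] [1.902 0.185 1.845] [-0.075 -0.398 -0.003] [ 20.546  30.831   4.313 112.855 -54.635  18.031 -16.113] pivot [ 638.555 -257.394   73.882]
```

Request:
{"fn": "jog_arm", "kwargs": {"plan": [[[0.004,0,0.03,0,0,0,0.012],[0.006,0,0.07,0,0,0,0.012],[0.006,0.02,0.11,0,0,0,0.012],[0.006,0.05,0.14,0,0,0.1,0.012],[0.006,0.08,0.14,0,0,0.2,0.012],[0.006,0.11,0.14,0,0,0.3,0.012],[0.006,0.14,0.14,0,0,0.4,0.012],[0.006,0.17,0.14,0,0,0.5,0.012]]]}}

```text
t: 11.55
ee_pos: [611.1, -88.1, 270.6]
eef_rot: [[0.776, 0.492, 0.396], [0.423, -0.87, 0.252], [0.469, -0.028, -0.883]]
ft_force: [-0.0, 0.3, -1.1]
finger_gap: 19.1
grasp_force: 23.1
```

```bash
python3 - <<'E'
from h import *
np.set_printoptions(precision=3,suppress=True)
o=robot.get_obs();pv=o["ee_pos"]+67*o["eef_rot"][:,2];print(o["ee_pos"],o["eef_rot"],o["ft_force"],o["joint_pos"],"pivot",pv)
for n in("side","top"):print(n,proj(n,[pv,pv+[0,0,35],pv-[0,0,75],pv+[0,0,0]]))
a=robot.capture("side");b=robot.capture("top")
c=proj("side",[pv])[0].astype(int);d=proj("top",[pv])[0].astype(int)
A=a[c[1]-60:c[1]+60,c[0]-60:c[0]+60];B=b[d[1]-60:d[1]+60,d[0]-60:d[0]+60];print(c,d)
cv2.imwrite("pics/p4.png",cv2.resize(np.hstack([A,B])[:,:,::-1],None,fx=3.3,fy=3.3,interpolation=cv2.INTER_CUBIC))
E
```

```text
[611.149 -88.064 270.577] [[ 0.776  0.492  0.396]
 [ 0.423 -0.87   0.252]
 [ 0.469 -0.028 -0.883]] [-0.011  0.286 -1.096] [  3.379  17.895   9.799 110.675 -38.717  37.31  -20.398] pivot [637.678 -71.15  211.423]
side [[289.663 191.264]
 [290.225 182.601]
 [288.539 208.582]
 [289.663 191.264]]
top [[279.7   173.376]
 [279.993 171.37 ]
 [279.123 177.339]
 [279.7   173.376]]
[289 191] [279 173]
```

View pics/p4.png

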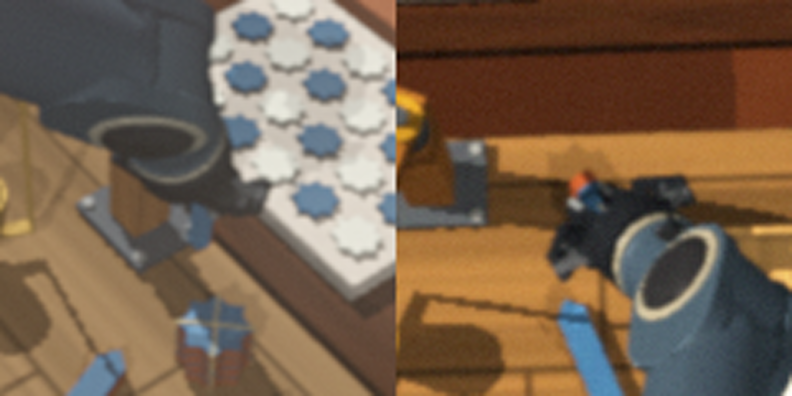

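```bash
cat >> h.py <<'E'
def tilt():
    o=robot.get_obs();R=o["eef_rot"];pv=o["ee_pos"]+67*R[:,2];n=R[:,1]
    out={}
    for c in("top","side"):
        im=robot.capture(c).astype(int);r,g,b=im[...,0],im[...,1],im[...,2]
        m=((b-r>25)&(b>60))|((r-b>90)&(r>140)&(g<r*.55))
        K,Rc,t=cam(c);C=-Rc.T@t;q=proj(c,[pv])[0].astype(int);pts=[]
        for v in range(q[1]-45,q[1]+45):
            for u in range(q[0]-45,q[0]+45):
                if m[v,u]:
                    d=Rc.T@np.linalg.inv(K)@np.array([u,v,1.]);P=C+d*(n@(pv-C))/(n@d)-pv
                    h=np.cross([0,0,1],n);h=h*np.sign(h@R[:,2]);h/=np.linalg.norm(h);pts.append((P@h,P[2],u,v))
        pts=np.array(pts);out[c]=pts[np.hypot(pts[:,0],pts[:,1])<100] if len(pts) else pts
    return out
E
python3 - <<'E'
from h import *
np.set_printoptions(precision=0,suppress=True,linewidth=200)
for c,p in tilt().items(): print(c,len(p));print(p[np.argsort(p[:,1])][::max(1,len(p)//25)])
E
```

```text
top 97
[[-66. -65. 289. 196.]
 [-70. -58. 290. 197.]
 [-75. -50. 291. 198.]
 [-63. -41. 289. 194.]
 [-67. -34. 290. 195.]
 [-78. -31. 292. 198.]
 [ 27. -27. 273. 167.]
 [-65. -22. 290. 194.]
 [-76. -19. 292. 197.]
 [-70. -15. 291. 195.]
 [-64. -10. 290. 193.]
 [-74.  -8. 292. 196.]
 [-68.  -3. 291. 194.]
 [-62.   1. 290. 192.]
 [ 24.   4. 274. 166.]
 [-67.   8. 291. 193.]
 [ 19.  11. 275. 167.]
 [  8.  13. 277. 170.]
 [ 14.  17. 276. 168.]
 [-75.  21. 293. 195.]
 [-59.  23. 290. 190.]
 [ 15.  28. 276. 167.]
 [  4.  31. 278. 170.]
 [ -6.  33. 280. 173.]
 [ -0.  37. 279. 171.]
 [-62.  41. 291. 190.]
 [ -5.  44. 280. 172.]
 [-66.  47. 292. 191.]
 [ -9.  50. 281. 173.]
 [-14.  57. 282. 174.]
 [-75.  60. 294. 193.]
 [-63.  68. 292. 189.]
 [-56.  82. 291. 186.]]
side 78
[[ 34. -92. 291. 203.]
 [ 24. -81. 290. 203.]
 [ 23. -75. 290. 202.]
 [ 22. -69. 290. 201.]
 [ 13. -64. 289. 202.]
 [  4. -59. 288. 203.]
 [ 27. -57. 291. 197.]
 [ 19. -52. 290. 198.]
 [ 10. -47. 289. 199.]
 [  1. -43. 288. 200.]
 [ -7. -38. 287. 201.]
 [ 15. -35. 290. 195.]
 [  7. -31. 289. 196.]
 [ 92. -21. 300. 174.]
 [-11. -16. 287. 197.]
 [ 99. -15. 301. 171.]
 [-12. -11. 287. 196.]
 [ 97.  -9. 301. 170.]
 [ 88.  -5. 300. 171.]
 [ 86.   1. 300. 170.]
 [ 85.   6. 300. 169.]
 [ 84.  12. 300. 168.]
 [ 74.  16. 299. 169.]
 [ 73.  21. 299. 168.]
 [ 63.  31. 298. 168.]
 [ 79.  59. 301. 157.]]
```

```bash
cat >> h.py <<'E'
def fit(alphas,depth=67):
    o=robot.get_obs();R=o["eef_rot"];pv=o["ee_pos"]+depth*R[:,2];n=R[:,1]
    h=np.cross([0,0,1],n);h=h*np.sign(h@R[:,2]);h/=np.linalg.norm(h)
    ms={}
    for c in("top","side"):
        im=robot.capture(c).astype(int);r,g,b=im[...,0],im[...,1],im[...,2]
        m=(((b-r>25)&(b>60))|((r-b>90)&(r>140)&(g<r*.55))).astype(np.uint8)
        k,l=cv2.connectedComponents(m);ms[c]=(m,l)
    for a in alphas:
        t=np.radians(a);ax=h*np.sin(t)+np.array([0,0,1])*np.cos(t);w=np.cross(n,ax)   # a>0: top leans forward
        s=[]
        for c in("top","side"):
            P=[pv+ax*x+n*y+w*z for x,y in((35,0),(25,10),(-65,10),(-75,0),(-65,-10),(25,-10)) for z in(-7,7)]
            hull=cv2.convexHull(proj(c,P).astype(np.float32)*16).astype(np.int32)
            M=np.zeros((384,512),np.uint8);cv2.fillConvexPoly(M,hull,1,shift=4)
            m,l=ms[c];ids=[i for i in np.unique(l[M>0]) if i>0 and (l==i).sum()<300]
            near=np.isin(l,ids)
            s+=[(near&(M>0)).sum(),(near&(M==0)).sum(),M.sum()]
        print(a,s)
E
python3 -c "
from h import *
fit(range(-30,45,6))"
```

```text
-30 [np.int64(55), np.int64(0), np.uint64(160), np.int64(20), np.int64(29), np.uint64(136)]
-24 [np.int64(54), np.int64(1), np.uint64(139), np.int64(32), np.int64(17), np.uint64(162)]
-18 [np.int64(48), np.int64(7), np.uint64(119), np.int64(44), np.int64(5), np.uint64(187)]
-12 [np.int64(34), np.int64(2), np.uint64(86), np.int64(49), np.int64(0), np.uint64(214)]
-6 [np.int64(30), np.int64(6), np.uint64(71), np.int64(49), np.int64(0), np.uint64(225)]
0 [np.int64(36), np.int64(0), np.uint64(94), np.int64(49), np.int64(0), np.uint64(257)]
6 [np.int64(38), np.int64(17), np.uint64(123), np.int64(49), np.int64(0), np.uint64(278)]
12 [np.int64(42), np.int64(13), np.uint64(147), np.int64(49), np.int64(0), np.uint64(295)]
18 [np.int64(49), np.int64(6), np.uint64(172), np.int64(49), np.int64(0), np.uint64(315)]
24 [np.int64(54), np.int64(1), np.uint64(200), np.int64(49), np.int64(0), np.uint64(317)]
30 [np.int64(55), np.int64(0), np.uint64(224), np.int64(48), np.int64(1), np.uint64(326)]
36 [np.int64(55), np.int64(0), np.uint64(239), np.int64(47), np.int64(2), np.uint64(332)]
42 [np.int64(56), np.int64(107), np.uint64(263), np.int64(47), np.int64(2), np.uint64(338)]
```

```bash
python3 - <<'E'
from h import *
o=robot.get_obs();R=o["eef_rot"];pv=o["ee_pos"]+67*R[:,2];n=R[:,1]
h=np.cross([0,0,1],n);h=h*np.sign(h@R[:,2]);h/=np.linalg.norm(h)
for a in(0,10,20):
    t=np.radians(a);ax=h*np.sin(t)+np.array([0,0,1])*np.cos(t);w=np.cross(n,ax)
    for nm,x in(("B",35),("A",-75)):
        for c in("top","side"): print(a,nm,c,proj(c,[pv+ax*x+w*7,pv+ax*x-w*7,pv+ax*(x*.86-2)+n*10,pv+ax*(x*.86-2)-n*10]).round(1).tolist())
for c,(u0,u1,v0,v1) in(("top",(266,288,160,180)),("side",(280,298,192,212))):
    im=robot.capture(c).astype(int);print(c,"cols",u0)
    for v in range(v0,v1):
        s=""
        for u in range(u0,u1):
            r,g,b=im[v,u];s+="B" if b-r>20 else "O" if (r-b>80 and g<.6*r) else "." if r+g+b<150 else "w"
        print(v,s)
E
```

```text
0 B top [[282.2, 172.9], [279.5, 168.5], [283.9, 169.3], [277.7, 172.9]]
0 B side [[290.3, 184.3], [292.2, 180.9], [294.6, 185.5], [287.7, 183.2]]
0 A top [[281.1, 178.7], [278.7, 174.7], [282.9, 174.6], [277.1, 178.0]]
0 A side [[288.6, 210.3], [290.4, 206.9], [292.9, 207.9], [286.4, 205.6]]
10 B top [[281.0, 170.9], [278.4, 166.8], [283.0, 167.8], [276.8, 171.4]]
10 B side [[291.2, 182.6], [293.0, 179.9], [295.2, 184.4], [288.4, 182.1]]
10 A top [[283.4, 182.3], [281.0, 178.5], [284.9, 177.9], [279.1, 181.3]]
10 A side [[286.9, 213.0], [288.7, 210.1], [291.4, 210.5], [284.9, 208.1]]
20 B top [[279.9, 169.0], [277.3, 165.3], [282.1, 166.4], [275.9, 170.1]]
20 B side [[292.0, 181.2], [293.7, 179.2], [295.9, 183.6], [289.1, 181.3]]
20 A top [[285.6, 185.6], [283.2, 182.1], [286.9, 180.9], [281.1, 184.4]]
20 A side [[285.3, 215.0], [287.0, 212.8], [289.9, 212.6], [283.4, 210.2]]
top cols 266
160 wwwwwwwwwwwwwwwwwwwwww
161 wwwwwwwwwwwwwwwwwwwwww
162 wwwwwwwwwwwwwwwwwwwwww
163 wwwwwwwwwwwwwwwwwwwwww
164 wwwwwwwwwwwOOOOwwwwwww
165 wwwwwwwwwwOOOOwwwwwwww
166 wwwwwwwwwOOOOOOwwwwwww
167 wwwwwwwwOOOOOOwwwwwwww
168 ....w...wOOOOwwwBwww..
169 ........wOOOwwwBB.www.
170 ........wOOwwBBBB..www
171 ........wwwwBBBBBB..ww
172 .......wwwwwBBBBBBB...
173 .......wwwwwwBBBBBB...
174 .......wwwwwwBBBBBBB..
175 w.......wwwwwwBBBBBB..
176 ww.......wwww...BBBw..
177 www..w............w...
178 wwww..................
179 www...................
side cols 280
192 wwwwwwwwwwwwwwwwww
193 wwwwwwwwwBBwwwwwww
194 wwwwwwwwwBBBwwwwww
195 wwwwwwwwwBBBwwwwww
196 wwwwwwwwBBBBBwwwww
197 wwwwwwwwBBBBBBwwww
198 wwwwwwwwBBBBBBwwww
199 wwwwwwwwBBBBBBwwww
200 wwwwwwwwBBBBBwwwww
201 wwwwwwwwBBBBBwwwww
202 wwwwwwwBBBBBBwwwww
203 wwwwwwwBBBBBBwwwww
204 wwwwwwwwBBBBBwwwww
205 wwwwwwwwwwBwwwwwww
206 wwwwwwwwwwwwwwwwww
207 wwwwwwwwwwwwwwwwww
208 wwwwwwwwwwwwwwwwww
209 wwwwwwwwwwwwwwwwww
210 wwwwwwwwwwwwwwwwww
211 wwwwwwwwwwwwwwwwww
```

```bash
python3 - <<'E'
from h import *
a=robot.capture("side")[165:215,262:312];b=robot.capture("top")[145:195,255:305]
cv2.imwrite("pics/p5.png",cv2.resize(np.hstack([a,b])[:,:,::-1],None,fx=8,fy=8,interpolation=cv2.INTER_CUBIC))
E
```

```text
(no output)
```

View pics/p5.png

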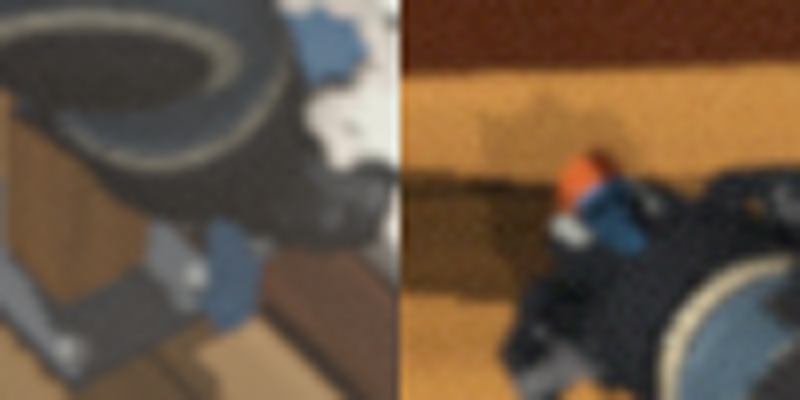

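The shuttle is upright in the fingers. In the side view its lower tip is at (290,206); in the top view its orange upper end is at (278,167). It sits about 10 mm further forward than modelled. Next is staging beside the cup on the beam's −y side.

Request:
{"fn": "jog_arm", "kwargs": {"plan": [[[-0.012,0.02,0,0,0,0.1,0.012],[-0.025,0.04,-0.005,0,0,0.2,0.012],[-0.04,0.06,-0.01,0,0,0.3,0.012],[-0.052,0.08,-0.015,0,0,0.4,0.012],[-0.07,0.1,-0.02,0,0,0.5,0.012],[-0.085,0.115,-0.025,0,0,0.6,0.012],[-0.1,0.13,-0.03,0,0,0.632,0.012],[-0.105,0.14,-0.03,0,0,0.632,0.012]]]}}

```text
t: 12.85
ee_pos: [507.3, 51.9, 241.8]
eef_rot: [[0.378, 0.909, 0.173], [0.797, -0.415, 0.44], [0.472, -0.028, -0.881]]
ft_force: [0.5, -1.1, -0.7]
finger_gap: 18.9
grasp_force: 23.1
```

```bash
cat > st.py <<'E'
from h import *
np.set_printoptions(precision=3,suppress=True)
o=robot.get_obs();R=o["eef_rot"];pv=o["ee_pos"]+67*R[:,2]
cup=np.array([533,148.3,35]);xb=np.array([.363,.932,0]);yb=np.array([-.932,.363,0])
print(o["t"],o["ee_pos"],R[:,2],R[:,1],"F",o["ft_force"],"J",o["joint_pos"],"gap",o["finger_gap"],o["grasp_force"])
tz=R[:,2];print("tilt",np.degrees(np.arccos(-tz[2])),"az",np.degrees(np.arctan2(tz[1],tz[0])))
h=np.array([tz[0],tz[1],0]);h/=np.linalg.norm(h);tip=pv+10*h-[0,0,65]
print("pivot rel",(pv-cup)@xb,(pv-cup)@yb,"tip rel",(tip-cup)@xb,(tip-cup)@yb,tip[2]-35)
E
python3 st.py
```

```text
12.85 [507.268  51.904 241.805] [ 0.173  0.44  -0.881] [ 0.909 -0.415 -0.028] F [ 0.501 -1.073 -0.705] J [  2.862  14.182  -2.099 120.33  -40.159  42.304   5.476] gap 18.863012436172507 23.14026564359665
tilt 28.19426830981721 az 68.48396883251607
pivot rel -67.52053942678296 -11.139747262828225 tip rel -57.518659369067706 -11.180921418288305 82.75438818269703
```

Request:
{"fn": "jog_arm", "kwargs": {"plan": [[[-0.005,0.002,-0.005,0.06,-0.022,0,0.012],[-0.011,0.004,-0.01,0.114,-0.044,0,0.012],[-0.007,0.014,-0.014,0.114,-0.044,0,0.012],[-0.003,0.024,-0.016,0.114,-0.044,0,0.012],[0.001,0.034,-0.017,0.114,-0.044,0,0.012],[0.005,0.044,-0.018,0.114,-0.044,0,0.012],[0.005,0.044,-0.018,0.114,-0.044,0,0.012]]]}}

```text
t: 13.55
ee_pos: [514.2, 98.1, 224.9]
eef_rot: [[0.35, 0.913, 0.211], [0.738, -0.408, 0.538], [0.577, -0.033, -0.816]]
ft_force: [-0.6, 0.6, -1.6]
finger_gap: 19.2
grasp_force: 23.1
```

```bash
cat >> st.py <<'E'
A=np.degrees(np.arccos(-tz[2]))-28.2;t=np.radians(A)
tip=pv+h*(10*np.cos(t)+65*np.sin(t))+np.array([0,0,1])*(10*np.sin(t)-65*np.cos(t))
print("tip(lean)",(tip-cup)@xb,(tip-cup)@yb,tip[2]-35)
E
python3 st.py; python3 - <<'E'
from h import *
c=proj("side",[[533,148,100]])[0].astype(int);d=proj("top",[[533,148,100]])[0].astype(int);print(c,d)
a=robot.capture("side")[c[1]-25:c[1]+25,c[0]-25:c[0]+25];b=robot.capture("top")[d[1]-25:d[1]+25,d[0]-25:d[0]+25]
cv2.imwrite("pics/c.png",cv2.resize(np.hstack([a,b])[:,:,::-1],None,fx=8,fy=8,interpolation=cv2.INTER_CUBIC))
E
```

```text
13.55 [514.153  98.08  224.932] [ 0.211  0.538 -0.816] [ 0.913 -0.408 -0.033] F [-0.562  0.631 -1.642] J [  4.341  16.905  -7.23  122.165 -53.279  38.367  15.235] gap 19.213820442936445 23.145390450954437
tilt 35.29336248286067 az 68.56544291398909
pivot rel -14.928843601140672 -0.7682361183023313 tip rel -4.926915106358363 -0.7951876537347901 70.24642671093889
tip(lean) 3.0247042144914524 -0.8166143565933853 71.97878563609044
[218 187] [207 215]
```

View pics/c.png

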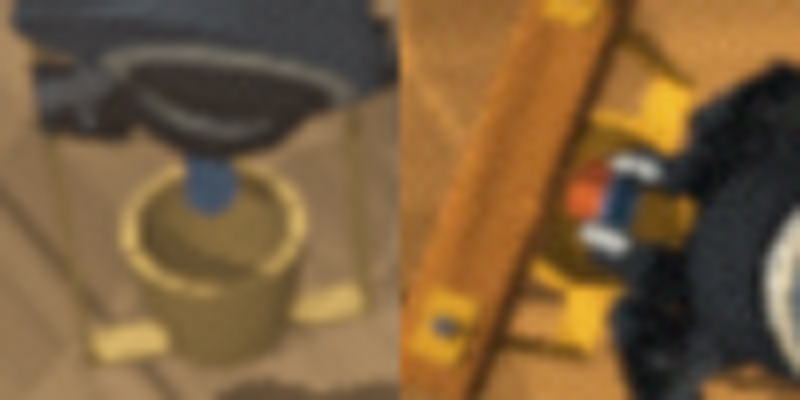

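The shuttle hangs over the cup mouth: in the side crop the tip is at (213,213) and the rim centre at (215,235). The hand is clear of the beam, so I'll lower it.

Request:
{"fn": "jog_arm", "kwargs": {"plan": [[[-0.001,0,-0.012,0,0,0,0.012],[-0.001,-0.001,-0.025,0,0,0,0.012],[-0.001,-0.001,-0.038,0,0,0,0.012],[-0.001,-0.001,-0.05,0,0,0,0.012],[-0.001,-0.001,-0.058,0,0,0,0.012],[-0.001,-0.001,-0.062,0,0,0,0.012],[-0.001,-0.001,-0.062,0,0,0,0.012]]]}}

```text
t: 14.35
ee_pos: [512.5, 93.9, 162.2]
eef_rot: [[0.355, 0.91, 0.212], [0.737, -0.412, 0.536], [0.576, -0.034, -0.817]]
ft_force: [-0.2, -0.1, -0.4]
finger_gap: 19.1
grasp_force: 23.1
```

```bash
python3 st.py
```

```text
14.35 [512.498  93.932 162.174] [ 0.212  0.536 -0.817] [ 0.91  -0.412 -0.034] F [-0.247 -0.081 -0.369] J [ 11.499  23.664 -15.543 124.427 -58.271  30.702  23.777] gap 19.05415981182286 23.148246109485626
tilt 35.2196132731198 az 68.38349064144246
pivot rel -19.466833063859223 -0.855194435105553 tip rel -9.465040591976337 -0.913908567879804 7.438033433394395
tip(lean) -1.5949948477476146 -0.9601085777344733 9.147340025642102
```

Request:
{"fn": "jog_arm", "kwargs": {"plan": [[[0.001,0.003,-0.003,0,0,0,0.012],[0.001,0.003,-0.006,0,0,0,0.012],[0.001,0.003,-0.008,0,0,0,0.012]]]}}

```text
t: 14.65
ee_pos: [513.7, 97.7, 154.6]
eef_rot: [[0.353, 0.911, 0.213], [0.737, -0.411, 0.536], [0.576, -0.033, -0.817]]
ft_force: [-0.5, 0.8, -0.7]
finger_gap: 19.3
grasp_force: 23.1
```

Request:
{"fn": "jog_arm", "kwargs": {"plan": [[[0,0,0,0,0,0,0.022],[0,0,0,0,0,0,0.026],[0,0,0,0,0,0,0.028],[0,0,0,0,0,0,0.028]]]}}

```text
t: 15.05
ee_pos: [513.7, 97.5, 154.7]
eef_rot: [[0.354, 0.911, 0.213], [0.737, -0.411, 0.536], [0.576, -0.033, -0.817]]
ft_force: [0.6, 0.1, 0.4]
finger_gap: 28.4
grasp_force: 0.0
```

Request:
{"fn": "jog_arm", "kwargs": {"plan": [[[-0.002,-0.005,0.008,0,0,0,0.03],[-0.004,-0.011,0.016,0,0,0,0.03],[-0.008,-0.022,0.03,0,0,0,0.03],[-0.012,-0.035,0.035,0,0,0,0.03],[-0.015,-0.055,0.04,0,0,0,0.03],[-0.015,-0.08,0.045,0,0,0,0.03],[-0.015,-0.1,0.05,0,0,0,0.03]]]}}

```text
t: 15.75
ee_pos: [498.2, -4.8, 205.1]
eef_rot: [[0.355, 0.91, 0.214], [0.737, -0.413, 0.535], [0.575, -0.032, -0.817]]
ft_force: [0.4, 0.1, -0.3]
finger_gap: 30.3
grasp_force: 0.0
```

```bash
python3 st.py; python3 - <<'E'
from h import *
c=proj("side",[[533,148,100]])[0].astype(int);d=proj("top",[[533,148,100]])[0].astype(int);print(c,d)
a=robot.capture("side");b=robot.capture("top")
for im,q in((a,c),(b,d)):
    im=im.astype(int)
    for v in range(q[1]-20,q[1]+22):
        s=""
        for u in range(q[0]-18,q[0]+18):
            r,g,bb=im[v,u];s+="B" if bb-r>15 else "O" if (r-bb>90 and g<.55*r) else "." if r+g+bb<150 else "y" if (r-bb>90) else "w"
        print(v,s)
E
```

```text
15.75 [498.231  -4.772 205.096] [ 0.214  0.535 -0.817] [ 0.91  -0.413 -0.032] F [ 0.373  0.054 -0.299] J [ 20.143  19.065 -10.924 122.739 -49.59   42.266  23.833] gap 30.27950607946955 0.0
tilt 35.194315561068095 az 68.20465132235164
pivot rel -116.66273116869692 -23.50793257540674 tip rel -106.66117068534275 -23.597865315876966 50.343609362149834
tip(lean) -98.81925822282878 -23.668378780196385 52.04503261443098
[218 187] [207 215]
167 wwwwwwwwwwwwwwwwwwwwwwwwwwwwwwwwwwww
168 wwwwwwwwwwwwwwwwwwwwwwwwwwwwwwwwwwww
169 wwwwwwwwwwwwwwwwwwwwwwwwwwwwwwwwwwww
170 wwwwwwwwwwwwwwwwwwwwwwwwwwwwwwwwwwww
171 wwwwwwwwwwwwwwwwwwwwwwwwwwwwwwwwwwww
172 wwwwwwwwwwwwwwwwwwwwwwwwwwwwwwwwwwww
173 wwwwwwwwwwwwwwwwwwwwwwwwwwwwwwwwwwww
174 wwwwwwwwwwwwwwwwwwwwwwwwwwwwwwwwwwww
175 wwwwwwwwwwwwwwwwwwwwwwwwwwwwwwwwwwww
176 wwwwwwwwwwwwwwwwwwwwwwwwwwwwwwwwwwww
177 wwwwwwwwwwwwwwwwwwwwwwwwwwwwwwwwwwww
178 wwwwwwwwwwwwwwwwwwwwwwwwwwwwwwwwwwww
179 wwwwwwwwwwwwwwwwwwwwwwwwwwwwwwwwwwww
180 wwwwwwwwwwwwwwwwwwwwwwwwwwwwwwwwwwww
181 wwwwwwwwwwwwwwwwwwwwwwwwwwwwwwwwwwww
182 wwwwwwwwwwwwwwwwwwwwwwwwwwwwwwwwwwww
183 www
[... 2080 characters left out ...]
www
220 yyyyyyyyw..wwwwwwwwwwwwwwwyyyywwwwww
221 yyyyyyyywwwwwwwwwwwwwwwwwyyyyywwwwww
222 yyyyyyyywwwwwwwwwwwwwwwwyyyyywwwwwww
223 yyyyyyywwyyywwwwwwwwwwwyyyyywwwwwwww
224 yyyyyyywwyyyyywwwwwwwwyyyyywwwwwwwww
225 yyyyyyy.wwyyyyyyyyyyyyyyyyww....w...
226 yyyyyyw.wwwwyyyyyyyyyyyyyw..w..w..ww
227 yyyyyywwwwwwyyyyyyyyyyyyywwwwwwwwwww
228 yyyyywwwyyyyyyyyyyyyyyyyywwwwwwyyyww
229 yyyyywwwyyyyyyyyyyyyyyyyywwwwwyyyyyy
230 yyyywwwyyyyyyyyyyyyyyyyyywwwwwyyyyyy
231 yyyyw.wyyyyyyyyyyyyyyyyywwwwwwyyyyyy
232 yyyyw.wwwwwyyyyyyyyyyyywwwwwwwyyyyyy
233 yyyw.wwwwwwwwyyyyyyyyyywwwwwwyyyyyyy
234 yyywwwyyywwwwwwyyyyyyywwwwwwyyyyyyyy
235 yywwwyyyyyyyyyyyyyyyyyywwwwwyyyyyyyy
236 yywwwyyyyyyyyyyyyyyyyyyywwwwywwwwyyy
```

The shuttle was released in the cup and now leans on the rim (top px (225–233, 202–218)). Next I straighten the hand with closed fingers and get ready to push the beam.

Request:
{"fn": "jog_arm", "kwargs": {"plan": [[[0,0,0.03,0,0,0,0.0],[0,0,0.07,-0.1,0.04,0,0.0],[0,0,0.11,-0.22,0.088,0,0.0],[0,0,0.14,-0.34,0.136,0,0.0],[0,0,0.157,-0.46,0.184,0,0.0],[0,0,0.157,-0.571,0.228,0,0.0],[-0.01,0.03,0.157,-0.571,0.228,0,0.0],[-0.02,0.06,0.157,-0.571,0.228,0,0.0]]]}}

```text
t: 16.65
ee_pos: [477.9, 59.1, 361.4]
eef_rot: [[0.421, 0.907, -0.002], [0.907, -0.421, 0.001], [0.0, -0.002, -1.0]]
ft_force: [0.3, 0.0, -0.4]
finger_gap: -0.2
grasp_force: 0.0
```

```bash
cat > push.py <<'E'
import sys
from h import *
np.set_printoptions(precision=3,suppress=True)
o=robot.get_obs();p=o["ee_pos"];R=o["eef_rot"];print(o["t"],p,R[:,2],"xaz",np.degrees(np.arctan2(R[1,0],R[0,0])),"J",o["joint_pos"],"F",o["ft_force"])
r,d=215,float(sys.argv[3]) if len(sys.argv)>3 else 24
for q in np.linspace(float(sys.argv[1]),float(sys.argv[2]),8):
    t=np.array([692+r*np.sin(q)-d*np.cos(q),86+r*np.cos(q)+d*np.sin(q),362]);print(round(q,2),((t-p)/1000).round(3).tolist(),"yaw",round(np.pi/2-(q+np.pi/2)-np.arctan2(R[1,0],R[0,0]),3))
E
python3 push.py -1.2 -1.0; python3 - <<'E'
from h import *
robot.capture("side");robot.capture("top")
for c in("side","top"):
  for d in robot.regions_of("shuttle_c",c): 
    v,u=np.nonzero(d["region"]);print(c,round(d["confidence"],2),d["position"],d["region"].sum(),u.min(),u.max(),v.min(),v.max())
P=lambda x:proj("side",[x])[0].round(0)
print("floor",P([533,148,35]),"rim",P([533,148,90]),"top if vertical",P([533,148,145]))
E
```

```text
16.65 [477.867  59.103 361.437] [-0.002  0.001 -1.   ] xaz 65.10814176610599 J [ -3.852   6.171  -8.908 108.407   0.965  65.591 -38.002] F [ 0.283  0.036 -0.355]
-1.2 [0.005, 0.082, 0.001] yaw 0.064
-1.17 [0.007, 0.088, 0.001] yaw 0.035
-1.14 [0.009, 0.094, 0.001] yaw 0.007
-1.11 [0.011, 0.1, 0.001] yaw -0.022
-1.09 [0.013, 0.106, 0.001] yaw -0.051
-1.06 [0.015, 0.112, 0.001] yaw -0.079
-1.03 [0.018, 0.117, 0.001] yaw -0.108
-1.0 [0.02, 0.123, 0.001] yaw -0.136
side 0.9 [252.6, 260.2] 503 236 266 238 277
side 0.78 [363.2, 345.8] 379 351 368 328 370
side 0.65 [226.6, 185.0] 124 222 233 178 195
top 0.75 [398.9, 204.0] 244 384 414 194 211
top 0.71 [277.9, 226.7] 418 268 290 205 247
floor [220. 201.] rim [219. 190.] top if vertical [217. 178.]
```

Request:
{"fn": "jog_arm", "kwargs": {"plan": [[[0.002,0.03,0.001,0,0,0.03,0.0],[0.004,0.06,0.001,0,0,0.05,0.0],[0.005,0.075,0.001,0,0,0.06,0.0],[0.006,0.082,0.001,0,0,0.05,0.0],[0.008,0.088,0.001,0,0,0.03,0.0],[0.01,0.095,0.001,0,0,0.0,0.0],[0.013,0.105,0.001,0,0,-0.04,0.0],[0.017,0.116,0.001,0,0,-0.1,0.0]]]}}

```text
t: 17.65
ee_pos: [496.1, 171.3, 362.2]
eef_rot: [[0.515, 0.857, -0.002], [0.857, -0.515, -0.001], [-0.002, -0.001, -1.0]]
ft_force: [-0.5, -0.6, 1.1]
finger_gap: -0.1
grasp_force: 0.4
```

```bash
python3 push.py -1.02 -0.6; python3 - <<'E'
from h import *
robot.capture("top")
for n in("swing","stirrup_outer","cup_floor"):print(n,[(d["position"],d["confidence"]) for d in robot.find_in(n,"top")[:1]])
E
```

```text
17.65 [496.098 171.303 362.234] [-0.002 -0.001 -1.   ] xaz 58.97782607034737 J [-12.716  10.65  -12.688 103.117   2.557  66.631 -57.235] F [-0.528 -0.58   1.145]
-1.02 [0.0, 0.007, -0.0] yaw -0.009
-0.96 [0.006, 0.018, -0.0] yaw -0.069
-0.9 [0.013, 0.03, -0.0] yaw -0.129
-0.84 [0.02, 0.04, -0.0] yaw -0.189
-0.78 [0.028, 0.051, -0.0] yaw -0.249
-0.72 [0.036, 0.061, -0.0] yaw -0.309
-0.66 [0.045, 0.07, -0.0] yaw -0.369
-0.6 [0.055, 0.079, -0.0] yaw -0.429
swing [([203.9, 178.7], 0.77)]
stirrup_outer [([205.5, 174.9], 0.94)]
cup_floor [([208.4, 175.6], 0.56)]
```

Request:
{"fn": "jog_arm", "kwargs": {"plan": [[[0.0,0.007,0,0,0,-0.01,0.0],[0.006,0.018,0,0,0,-0.07,0.0],[0.013,0.03,0,0,0,-0.13,0.0],[0.02,0.04,0,0,0,-0.19,0.0],[0.028,0.051,0,0,0,-0.25,0.0],[0.036,0.061,0,0,0,-0.31,0.0],[0.045,0.07,0,0,0,-0.37,0.0],[0.055,0.079,0,0,0,-0.43,0.0]]]}}

```text
t: 18.65
ee_pos: [550.6, 252.5, 362.5]
eef_rot: [[0.824, 0.567, -0.002], [0.567, -0.824, 0.001], [-0.001, -0.002, -1.0]]
ft_force: [0.0, -0.7, 0.2]
finger_gap: -0.2
grasp_force: 0.4
```

```bash
python3 push.py -0.54 -0.12; python3 - <<'E'
from h import *
robot.capture("side");robot.capture("top")
for c in("side","top"):
 for n in("shuttle_c","stirrup_outer","cup_floor"):print(c,n,[(np.round(d["position"]),d["confidence"]) for d in robot.find_in(n,c)[:4]])
q=-.63
print(proj("side",[[692+170*np.sin(q),86+170*np.cos(q),z] for z in(90,145)]),proj("top",[[692+170*np.sin(q),86+170*np.cos(q),90]]))
E
```

```text
18.65 [550.557 252.539 362.503] [-0.002  0.001 -1.   ] xaz 34.5397307883175 J [-20.587  18.314 -10.432  92.971   3.401  69.087 -87.18 ] F [ 0.032 -0.726  0.21 ]
-0.54 [0.01, 0.006, -0.001] yaw -0.063
-0.48 [0.021, 0.013, -0.001] yaw -0.123
-0.42 [0.032, 0.02, -0.001] yaw -0.183
-0.36 [0.043, 0.026, -0.001] yaw -0.243
-0.3 [0.055, 0.032, -0.001] yaw -0.303
-0.24 [0.067, 0.037, -0.001] yaw -0.363
-0.18 [0.079, 0.041, -0.001] yaw -0.423
-0.12 [0.092, 0.044, -0.001] yaw -0.483
side shuttle_c [(array([253., 259.]), 0.69), (array([228., 169.]), 0.66), (array([363., 346.]), 0.57)]
side stirrup_outer [(array([228., 128.]), 0.82), (array([228., 165.]), 0.59), (array([261., 158.]), 0.27)]
side cup_floor [(array([235., 129.]), 0.92), (array([294., 231.]), 0.31)]
top shuttle_c [(array([279., 223.]), 0.94), (array([401., 203.]), 0.63), (array([188., 191.]), 0.56)]
top stirrup_outer [(array([187., 173.]), 0.86)]
top cup_floor [(array([190., 171.]), 0.77), (array([287., 181.]), 0.64), (array([129., 259.]), 0.34)]
[[221.86598191 168.78345178]
 [220.56245125 156.70752192]] [[183.35389135 197.24831647]]
```

Request:
{"fn": "jog_arm", "kwargs": {"plan": [[[0.01,0.006,-0.001,0,0,-0.045,0.0],[0.021,0.013,-0.001,0,0,-0.09,0.0],[0.032,0.02,-0.001,0,0,-0.13,0.0],[0.043,0.026,-0.001,0,0,-0.17,0.0],[0.055,0.032,-0.001,0,0,-0.21,0.0],[0.067,0.037,-0.001,0,0,-0.25,0.0],[0.079,0.041,-0.001,0,0,-0.29,0.0],[0.092,0.044,-0.001,0,0,-0.33,0.0]]]}}

```text
t: 19.85
ee_pos: [642.5, 296.3, 361.6]
eef_rot: [[0.963, 0.271, -0.001], [0.271, -0.963, 0.001], [-0.001, -0.001, -1.0]]
ft_force: [-0.2, -0.4, -0.0]
finger_gap: 0.1
grasp_force: 0.4
```

```bash
python3 push.py -0.06 0.36
```

```text
19.85 [642.521 296.336 361.624] [-0.001  0.001 -1.   ] xaz 15.717141021788029 J [ -24.289   28.064   -5.963   78.377    2.82    73.732 -104.63 ] F [-0.19  -0.432 -0.004]
-0.06 [0.013, 0.003, 0.0] yaw -0.214
0.0 [0.025, 0.005, 0.0] yaw -0.274
0.06 [0.038, 0.006, 0.0] yaw -0.334
0.12 [0.051, 0.006, 0.0] yaw -0.394
0.18 [0.064, 0.005, 0.0] yaw -0.454
0.24 [0.077, 0.004, 0.0] yaw -0.514
0.3 [0.09, 0.002, 0.0] yaw -0.574
0.36 [0.103, -0.001, 0.0] yaw -0.634
```

Request:
{"fn": "jog_arm", "kwargs": {"plan": [[[0.013,0.003,0,0,0,-0.05,0.0],[0.025,0.005,0,0,0,-0.1,0.0],[0.038,0.006,0,0,0,-0.15,0.0],[0.051,0.006,0,0,0,-0.2,0.0],[0.064,0.005,0,0,0,-0.25,0.0],[0.077,0.004,0,0,0,-0.3,0.0],[0.09,0.002,0,0,0,-0.35,0.0],[0.103,-0.001,0,0,0,-0.38,0.0]]]}}

```text
t: 20.65
ee_pos: [745.6, 295.3, 361.5]
eef_rot: [[0.994, -0.105, -0.001], [-0.105, -0.994, 0.001], [-0.001, -0.001, -1.0]]
ft_force: [-0.5, -0.6, -0.1]
finger_gap: 0.1
grasp_force: 0.4
```

```bash
python3 push.py 0.4 0.76; python3 - <<'E'
from h import *
robot.capture("side");robot.capture("top")
for c in("side","top"):
 for n in("shuttle_c","stirrup_outer","cup_floor"):print(c,n,[(np.round(d["position"]),d["confidence"]) for d in robot.find_in(n,c)[:4]])
for q in(.3,.4):print(proj("side",[[692+170*np.sin(q),86+170*np.cos(q),z] for z in(65,145)]),proj("top",[[692+170*np.sin(q),86+170*np.cos(q),90]]))
E
```

```text
20.65 [745.575 295.256 361.477] [-0.001  0.001 -1.   ] xaz -6.041148642706386 J [ -24.502   37.975   -0.173   61.85     0.018   80.196 -120.683] F [-0.524 -0.572 -0.09 ]
0.4 [0.008, -0.002, 0.001] yaw -0.295
0.45 [0.019, -0.005, 0.001] yaw -0.346
0.5 [0.029, -0.009, 0.001] yaw -0.397
0.55 [0.039, -0.014, 0.001] yaw -0.449
0.61 [0.049, -0.019, 0.001] yaw -0.5
0.66 [0.059, -0.024, 0.001] yaw -0.552
0.71 [0.068, -0.03, 0.001] yaw -0.603
0.76 [0.077, -0.037, 0.001] yaw -0.655
side shuttle_c [(array([252., 259.]), 0.85), (array([360., 348.]), 0.63), (array([257., 148.]), 0.42)]
side stirrup_outer [(array([257., 123.]), 0.82)]
side cup_floor [(array([259., 123.]), 0.8)]
top shuttle_c [(array([279., 225.]), 0.73), (array([398., 204.]), 0.71)]
top stirrup_outer [(array([186., 140.]), 0.94)]
top cup_floor [(array([185., 139.]), 0.65)]
[[254.49047586 151.87780515]
 [254.04746058 134.47769849]] [[174.87943642 149.39344467]]
[[259.11252229 150.94959274]
 [258.86256306 133.54508187]] [[176.70794222 144.29519287]]
```

Request:
{"fn": "jog_arm", "kwargs": {"plan": [[[0.008,-0.002,0,0,0,-0.05,0.0],[0.019,-0.005,0,0,0,-0.1,0.0],[0.029,-0.009,0,0,0,-0.15,0.0],[0.039,-0.014,0,0,0,-0.2,0.0],[0.049,-0.019,0,0,0,-0.25,0.0],[0.059,-0.024,0,0,0,-0.3,0.0],[0.067,-0.029,0,0,0,-0.32,0.0],[0.072,-0.033,0,0,0,-0.32,0.0]]]}}

```text
t: 21.85
ee_pos: [817.9, 262.4, 361.6]
eef_rot: [[0.912, -0.411, 0.001], [-0.411, -0.912, 0.002], [0.0, -0.002, -1.0]]
ft_force: [-0.2, 0.3, 0.2]
finger_gap: -0.0
grasp_force: 0.3
```

Request:
{"fn": "jog_arm", "kwargs": {"plan": [[[-0.02,-0.01,0,0,0,0,0.0],[-0.05,-0.03,0.02,0,0,0,0.0],[-0.09,-0.07,0.05,0,0,0,0.0],[-0.14,-0.11,0.08,0,0,0,0.0],[-0.19,-0.15,0.1,0,0,0,0.0],[-0.24,-0.2,0.1,0,0,0,0.0],[-0.24,-0.25,0.1,0,0,0,0.0],[-0.24,-0.3,0.1,0,0,0,0.0]]]}}

```text
t: 22.65
ee_pos: [590.3, 16.9, 460.4]
eef_rot: [[0.913, -0.408, 0.003], [-0.408, -0.913, 0.002], [0.002, -0.004, -1.0]]
ft_force: [0.7, -1.2, -0.6]
finger_gap: 0.1
grasp_force: 0.0
```

```bash
python3 - <<'E'
from h import *
a=robot.capture("side");b=robot.capture("top")
cv2.imwrite("pics/e.png",cv2.resize(np.hstack([a[80:260,170:370],b[60:240,100:300]])[:,:,::-1],None,fx=2,fy=2,interpolation=cv2.INTER_CUBIC))
for c in("side","top"):
 for n in("shuttle_c","swing","stirrup_outer","cup_floor"):print(c,n,[(np.round(d["position"]),d["confidence"]) for d in robot.find_in(n,c)[:4]])
for q in(.6,.7,.8):print(q,proj("side",[[692+170*np.sin(q),86+170*np.cos(q),90]]),proj("top",[[692+170*np.sin(q),86+170*np.cos(q),90],[692+250*np.sin(q),86+250*np.cos(q),315]]))
E
```

```text
side shuttle_c [(array([250., 259.]), 0.72), (array([360., 347.]), 0.66)]
side swing [(array([275., 116.]), 0.86)]
side stirrup_outer [(array([275., 114.]), 0.6), (array([172., 206.]), 0.28)]
side cup_floor [(array([277., 110.]), 0.55)]
top shuttle_c [(array([397., 205.]), 0.8)]
top swing [(array([182., 121.]), 0.59)]
top stirrup_outer [(array([183., 120.]), 0.6)]
top cup_floor [(array([185., 119.]), 0.94)]
0.6 [[268.64305856 144.76188724]] [[181.8341634  134.75761212]
 [141.32527325  98.68302786]]
0.7 [[273.49457816 144.79722927]] [[185.07895097 130.40970196]
 [146.9875682   91.23808103]]
0.8 [[278.32858719 145.15683813]] [[188.73598574 126.39850032]
 [153.34694044  84.37616413]]
```

View pics/e.png

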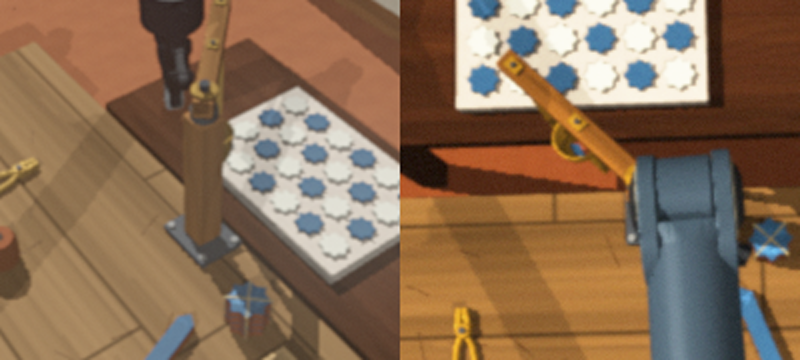

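The final view shows the cup at top px (186,129), well beyond the table edge at row 158. Blue of the shuttle shows in it at (188,134), and the robot is clear of everything. Handing in.

```bash
python3 -c "
from cell import robot
print(robot.hand_in())"
```

```text
the job is handed in; nothing more can be done
None
```

The job is handed in: the shuttle was turned upright in the fingers and let go inside the cup, where it stands on end leaning against the rim, and the cup hangs clear of the far edge with the arm swung out to about 0.75 rad; no bystander piece was touched.

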